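Hold the recessed reset button of a label printer

ROBOT

A 7-joint arm with a two-finger parallel gripper is mounted at the origin on a cart in front of the work surface, level with it; the furniture and walls round the work are solid. World frame = base frame: x ahead of the robot, y to its left, z up, the work surface at z = 0. Lengths are in m, angles in rad, forces in N, time in s.
With the tool pointing down it reaches from about 0.4 to 0.9 m from the base axis. Payload 5.5 kg.
Tool frame: the origin (TCP) lies midway between the tips of the shut fingers; the grasp point (between the pads) lies 19 mm behind it (manip.grip_depth is the distance from the TCP to the grasp point, in m); z points along the fingers, y is the line along which they close (so a half turn about z gives the same grasp; the last joint's range is limited). The gripper opens to 92 mm and grips with 3 to 60 N. Pads are 19 mm wide; open, the fingers measure 130 mm over their backs; the gripper's body (75 mm by 190 mm) begins 47 mm behind the grasp point.
Start: joints at [-0.958, 0.501, -0.427, 1.55, 0.221, 1.138, -0.21], TCP at [0.223, 0.611, 0.227] pointing down, gripper open.
Joint ranges: [-2.88, 2.88], [-0.31, 2.03], [-1.54, 1.56], [0.2, 2.42], [-1.41, 4.55], [0.19, 2.02], [-2.57, 2.57]. Speed limits (rad/s): [2.57, 2.57, 3.14, 3.14, 3.14, 3.14, 3.14].

INTERFACE

Orientations are given as a unit quaternion [x, y, z, w].
In Python, from bench import manip, effector, viewer gives the robot as it stands. Calls block until the motion is done:
- manip.move_pose(position, orientation): joint-space move of the TCP to a pose.
- manip.servo_line(position, ori=None, vel=0.15): straight line of the TCP; ori=None keeps the orientation; vel is the mean speed in m/s.
- manip.movej(angles): joint-space move.
- effector.open_jaws() and effector.close(f_grip=None): open the fingers fully, or close them until they stop; f_grip is the grip in N (None keeps the last).
- manip.sleep(seconds).
- manip.solve_ik(position, orientation): joint angles nearest the present ones, or None.
- viewer.get_image(name): name is "scene" or "top" or "wrist"; returns the picture (480x640x3 uint8, red, green, blue); there is no depth.
- viewer.get_calibration(name): a dict with "vfov" (degrees; the focal length in pixels is half the picture's height over the tangent of half this angle, whatever the lens; pixels are square), "cx", "cy" (the principal point, pixels), "eye" and "attitude" of the camera in the world. Camera axes: x right, y down, z forward; pixel columns grow to the right and rows downward; lengths in m; the calibration is good to about 2 mm. A picture is of the moment at which its call begins: read the wrist's pose just before it. get_calibration takes no time and is no camera call; for the wrist camera it gives the pose at the moment of the call.
A pose or a line that the arm cannot do raises manip.PlanningError and nothing moves.
- manip.hand_in(): hands the job in; it is judged then, once.
Readings, each from a call of its own:
- manip.current_clock(): time.
- manip.current_q(): joint angles.
- manip.current_joint_velocities(): joint speeds.
- manip.current_tau(): joint torques, N m.
- manip.current_tool_pos(): TCP position.
- manip.current_tcp_rot(): TCP orientation.
- manip.current_force(): force on the tool from outside, world axes, zero at the start.
- manip.current_wrist_torque(): the same for the moment, N m.
- manip.current_finger_gap(): finger opening in m.
- manip.current_gripper_force(): force on a finger pad.
Only numpy, scipy, OpenCV 4.12 (cv2) and the standard library are available. Lean on these libraries where they do the work, as an engineer would, in place of code of your own. Each camera call takes 0.05 s, during which the arm holds its last target. There are 200 camera calls.

TASK

Calibrate the gift-label printer: first take the orange crank knob and wind the black handwheel clockwise (seen from above) until the blue width guide touches the yellow stop block; do not push the guide itself. Then draw the green stylus out of its stand, reach its thin pin down through the round hole in the metal plate and press the recessed red button fully down with it. Finish while still holding the stylus with the button held down, with the guide still at its stop and the ribbon spools and the price tent left where they stand.

Things in the scene. Friction and masses are not known exactly. Their poses are not given: they have to be found in the camera images.
- label_printer: White and grey printer fixed to the counter, 150 x 220 mm. Origin: centre of its underside; at yaw 0 x points away from the robot, y left. Its low front deck (30 mm up) carries the guide; its rear part (x -19 to +74 mm) has a flat top 60 mm up, handwheel on the left half (y > 0), metal plate with the hole on the right. Highest: the crank knob, 109 mm up.
- wheel_axis (a point): Centre of the handwheel's top face, on its vertical axis: 78 mm above the counter. Black wheel, 84 mm across, 12 mm thick, flat on top apart from the crank knob.
- crank_top (a point): Top centre of the orange crank knob: an upright round knob, 14 mm across, 30 mm tall, standing on the wheel's top face 33 mm from its axis (the foot of the knob is 78.5 mm above the counter). It spins freely on its pin, so it can be gripped from above and led round in a circle without turning the wrist. Turning it needs under 3 N.
- wheel (a joint): Angle of the handwheel in rad, grows as it turns clockwise seen from above; it stays where left. The wheel drives the guide: guide = 0.006 m per rad. Starts between 0 and 3; the guide meets its stop at 9.33, so 1 to 1.5 turns are needed.
- guide (a joint): Travel of the width guide in m along the printer's -y (towards the stop block): 0.056 is touching the stop block, smaller values leave a gap of 0.056 minus the value. It cannot go further.
- guide_fin: The upright blue fin of the width guide, 40 x 7 x 32 mm, on the front deck (the origin is at the foot of the guide's centre; the face towards the stop lies 11 mm from it along the printer's -y). Moves with the wheel; not to be touched.
- stop_face (a point): Centre of the stop block's face that the guide must touch (yellow block 44 x 22 x 36 mm on the front deck; the face looks along the printer's +y).
- hole (a point): Centre of the mouth of the round hole, 14 mm in diameter, vertical, in the square metal plate (60 x 60 mm) on top of the printer, 60 mm above the counter. The red button lies at its bottom, on its axis.
- button (a joint): How far the recessed red button is pressed, m: 0 out, 0.004 fully down. A spring: 3 N to start it, 5 N fully down; it springs back when let go.
- button_cap: The red button, 13.6 mm across, whose top is 20 mm below the mouth of the hole when out, 24 mm when fully down. Origin 9 mm below its top.
- stylus: The stylus, loose, about 40 g, starts standing upright in its stand. Origin at the tip of the pin, z along it towards the handle's end. Steel pin 5 mm across from 0 to 40 mm, green round handle 16 mm across from 40 to 130 mm.
- stylus_tip (a point): The tip of the stylus' pin (the stylus' origin).
- stylus_stand: Holder of the stylus, fixed to the counter: an upright grey tube, 38 mm outside, 19 mm bore, 70 mm tall, on a dark round foot 60 mm across. Origin: centre of its underside. The bore's floor, on which the pin's tip stands, is 8 mm above the counter, so the handle stands out 68 mm above the tube, its end 138 mm above the counter.
- ribbon_gold: Spool of gold ribbon, 64 mm across, 26 mm tall, loose bystander. Origin: centre of its underside.
- ribbon_teal: Spool of teal ribbon, 56 mm across, 20 mm tall, loose bystander. Origin: centre of its underside.
- tent_c: Small price tent with a wooden foot, 18 x 58 x 38 mm, loose bystander. Origin: centre of its underside.
Not all that is in view belongs to the job. Of the things like the stylus_stand, leave any that is purple; of the rest the smaller one is meant.

How it is judged:
On the way, in this order (a step that is already met when the one before it is completed fails the run):
1. the guide has been wound to its stop (gap under 1.5 mm) (value of joint guide above 0.0545 m), for 0.2 s.
2. the stylus has been drawn up clear of its stand, held by the fingers (z of stylus_tip in the frame of stylus_stand above 0.075 m and contact force between the fingers and stylus above 1 N), for 0.2 s.
At the end, for the whole second after the job is handed in: Guide at its stop (gap under 1.5 mm); stylus gripped (over 2 N), tip in the hole at least 20 mm below its mouth, leaning under 0.35 rad, pressing the button with over 1.5 N, at least 3 of its 4 mm down; spools and tent within 20 mm of where they stood; all through the last second (value of joint guide above 0.0545 m and value of joint button above 0.003 m and contact force between stylus and button_cap above 1.5 N and contact force between the fingers and stylus above 2 N and horizontal distance between stylus_tip and hole below 0.007 m and z of stylus_tip in the frame of hole below -0.02 m and angle between stylus's own z axis and vertical below 0.35 rad and distance of each of ribbon_gold, ribbon_teal, tent_c from where it was at the start of the episode below 0.02 m); the arm keeps its last pose, push and grip.
It fails at once if the button is pressed before the guide is at its stop (value of joint button above 0.002 m and value of joint guide below 0.0545 m).
It fails at once if the guide is pushed directly, not by the wheel (contact force between any of the fingers, the arm, stylus and guide_fin above 1 N).
It fails at once if a bystander (spool or price tent) is knocked or moved by more than 20 mm (distance of any of ribbon_gold, ribbon_teal, tent_c from where it was at the start of the episode above 0.02 m).
It also fails if it takes over 58 s, if anything falls off the work surface, if the arm or the gripper's body presses on something with over 40 N, if the wrist force passes 120 N, or if a joint passes its speed limit or range.

## Working session

There is one attempt and no reset: what is moved stays moved. The work goes in short steps, each a Python script; the robot and the scene stay as the last script left them, time stands still between calls to the robot, and variables do not carry over. Pictures are saved under pics/ and viewed, at most 10 in all, crops included, and the job is handed in when it is done.

```bash
mkdir -p pics; ls; python3 - <<'E'
from bench import manip, effector, viewer
import cv2
for n in ("scene","top"):
    im=viewer.get_image(n); cv2.imwrite(f"pics/{n}0.png",im[:,:,::-1]); print(n,viewer.get_calibration(n))
print(manip.current_clock(),manip.current_tcp_rot(),manip.grip_depth)
E
```

```text
pics
scene {'vfov': 53.67056926784417, 'cx': 319.02978212448016, 'cy': 235.8285501703494, 'eye': array([-0.26789271,  0.76218443,  0.66675435]), 'attitude': array([-0.4108139 ,  0.76325916, -0.43957034,  0.23546828])}
top {'vfov': 45.86014998959548, 'cx': 314.5382583040763, 'cy': 242.01686758326397, 'eye': array([0.41675393, 0.22303674, 1.16611162]), 'attitude': array([ 0.70697132, -0.70476885,  0.04805922, -0.03439093])}
0.1 [ 1.74021048e-01  9.84741520e-01 -8.81726624e-04 -1.92035308e-04] 0.0188
```

View pics/scene0.png

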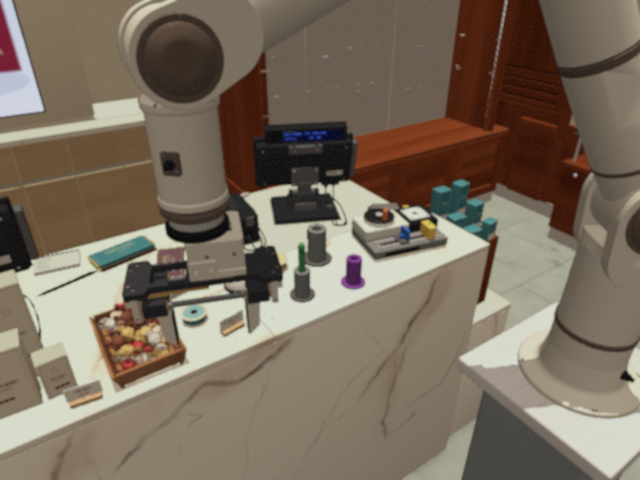

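View pics/top0.png

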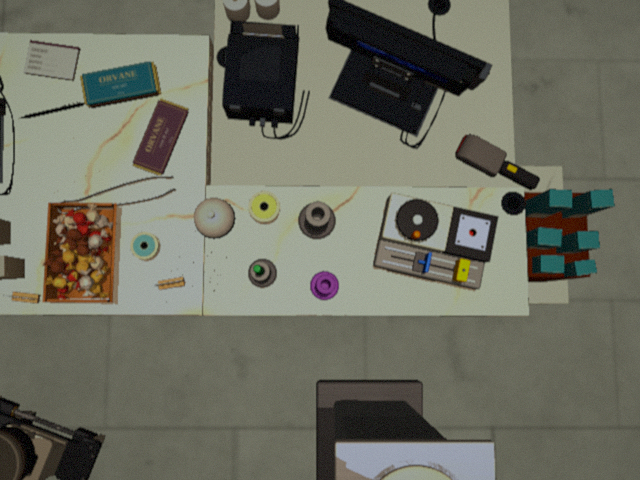

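The scene view shows three stands: a small grey one holding the green stylus (302,285), a larger grey one (317,243) and a purple one (353,272). In the top view they are at (262,272), (317,219) and (324,286). The smaller grey one, with the stylus in it, fits the description. The printer is at top (430,242), with its wheel at (417,219), knob (417,234), and plate and hole at (472,232). I'll confirm this in an enlarged crop and measure.

```bash
cat > h.py <<'E'
from bench import manip, effector, viewer
import numpy as np, cv2
from scipy.spatial.transform import Rotation as R
def cast(cal,u,v,z):
    f=240/np.tan(np.radians(cal["vfov"]/2))
    d=R.from_quat(cal["attitude"]).apply([(u-cal["cx"])/f,(v-cal["cy"])/f,1.])
    e=np.array(cal["eye"]); return e+d*(z-e[2])/d[2]
def proj(cal,p):
    f=240/np.tan(np.radians(cal["vfov"]/2))
    c=R.from_quat(cal["attitude"]).inv().apply(np.array(p)-cal["eye"])
    return c[0]/c[2]*f+cal["cx"],c[1]/c[2]*f+cal["cy"]
def blobs(im,lo,hi,box=None,mina=8):
    hsv=cv2.cvtColor(im,cv2.COLOR_RGB2HSV); m=cv2.inRange(hsv,np.array(lo),np.array(hi))
    if box: k=np.zeros_like(m); x0,y0,x1,y1=box; k[y0:y1,x0:x1]=255; m&=k
    n,_,s,c=cv2.connectedComponentsWithStats(m)
    return sorted([(int(s[i,4]),c[i].round(1).tolist(),s[i,:4].tolist()) for i in range(1,n) if s[i,4]>=mina],reverse=True)
def down(yaw): # tool y axis direction at world angle yaw+90
    return (R.from_euler('z',yaw)*R.from_euler('x',np.pi)).as_quat()
E
python3 - <<'E'
from h import *
im=cv2.imread("pics/top0.png")[:,:,::-1].copy(); cal=viewer.get_calibration("top")
cv2.imwrite("pics/crop1.png",cv2.resize(im[180:310,230:540],None,fx=2.58,fy=2.58,interpolation=cv2.INTER_CUBIC)[:,:,::-1])
for n,lo,hi,z in (("orange",(5,150,120),(18,255,255),.1085),("blue",(100,130,60),(125,255,255),.06),("yellow",(22,150,120),(32,255,255),.066),("green",(50,100,40),(80,255,255),.138),("red",(0,150,80),(4,255,255),.04),("black",(0,0,0),(180,255,55),.078)):
    for a,c,b in blobs(im,lo,hi,(235,185,500,300))[:3]: print(n,a,c,b,cast(cal,*c,z).round(4))
a=R.from_quat(manip.current_tcp_rot()); c=viewer.get_calibration("wrist")
print("cam in tool",a.inv().apply(c["eye"]-manip.current_tool_pos()),(a.inv()*R.from_quat(c["attitude"])).as_matrix().round(2).tolist())
E
```

```text
orange 28 [416.6, 233.6] [414, 231, 6, 6] [0.5576 0.0101 0.1085]
blue 102 [426.1, 261.9] [418, 253, 14, 19] [ 0.5081 -0.0174  0.06  ]
yellow 232 [463.0, 269.6] [457, 258, 14, 24] [ 0.4928 -0.088   0.066 ]
green 51 [257.2, 268.4] [254, 265, 8, 8] [0.4887 0.307  0.138 ]
red 10 [471.0, 232.5] [470, 231, 3, 4] [ 0.5694 -0.1137  0.04  ]
black 1159 [416.7, 219.1] [396, 200, 42, 41] [0.5901 0.0032 0.078 ]
black 1046 [469.2, 238.0] [442, 208, 55, 55] [ 0.5535 -0.0985  0.078 ]
black 200 [314.7, 228.1] [304, 218, 25, 18] [0.5715 0.2018 0.078 ]
cam in tool [ 0.07921676 -0.00033231 -0.15825349] [[0.0, -0.96, -0.29], [1.0, 0.0, 0.0], [-0.0, -0.29, 0.96]]
```

View pics/crop1.png

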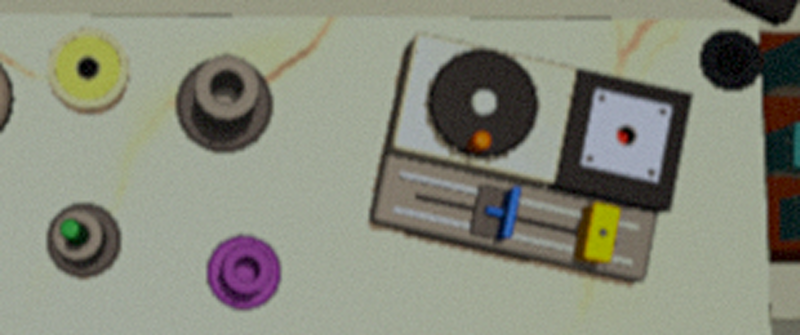

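The crop confirms it: the smaller grey stand holding the green stylus is at crop (70–85,235), i.e. top (258,268). The big empty grey stand (225,100) and the purple one (243,270) are not meant. The knob is at crop (482,140), the hole at (626,135), the guide at (510,212) and the stop at (600,232). Next I'll move over the printer and refine with the wrist camera.

```bash
python3 - <<'E'
from h import *
q0=manip.current_q()
for y in np.arange(-180,180,30):
    n=[]
    for p in [(.53,-.03,.25),(.5576,.0101,.083),(.62,0,.083),(.587,-.03,.083),(.587,.036,.083),(.4887,.307,.089),(.4887,.307,.2),(.569,-.114,.12)]:
        q=manip.solve_ik(p,down(np.radians(y))); n.append(None if q is None else round(float(np.abs(np.array(q)-q0).max()),2))
    print(y,n)
E
```

```text
-180 [1.78, 1.6, 1.61, 1.68, 1.54, 0.95, 1.02, 1.93]
-150 [2.29, 2.07, 2.08, 2.16, 2.0, 1.42, 1.51, 2.4]
-120 [2.35, 2.52, 2.54, 2.61, 2.47, 1.88, 1.99, 2.25]
-90 [2.35, 2.09, 2.12, 2.04, 2.16, 2.34, 2.46, 1.95]
-60 [1.83, 1.72, 1.73, 1.66, 1.77, 2.13, 2.31, 1.58]
-30 [1.57, 1.36, 1.35, 1.33, 1.4, 1.75, 1.79, 1.33]
0 [1.29, 1.26, 1.23, 1.18, 1.31, 1.84, 1.89, 1.03]
30 [0.78, 0.77, 0.74, 0.78, 0.82, 1.38, 1.41, 0.88]
60 [0.81, 0.77, 0.79, 0.82, 0.75, 0.92, 0.92, 0.93]
90 [0.85, 0.83, 0.85, 0.88, 0.8, 0.46, 0.45, 0.97]
120 [0.9, 0.89, 0.9, 0.94, 0.87, 0.51, 0.53, 1.02]
150 [1.27, 1.13, 1.15, 1.22, 1.08, 0.59, 0.61, 1.44]
```

```bash
python3 - <<'E'
from h import *
manip.move_pose([.57,-.04,.26],down(np.pi/2))
cal=viewer.get_calibration("wrist"); im=viewer.get_image("wrist")
cv2.imwrite("pics/w1.png",im[:,:,::-1]); np.save("w1cal.npy",cal,allow_pickle=True)
print(cal["vfov"],cal["cx"],cal["cy"],cal["eye"],manip.current_clock(),manip.current_tool_pos())
for n,lo,hi,z in (("orange",(5,150,120),(18,255,255),.1085),("blue",(100,130,60),(125,255,255),.062),("yellow",(22,150,120),(32,255,255),.066),("red",(0,150,80),(4,255,255),.04),("black",(0,0,0),(180,255,55),.078)):
    for a,c,b in blobs(im,lo,hi,mina=40)[:3]: print(n,a,c,b,cast(cal,*c,z).round(4))
E
```

```text
68.43894161713698 317.54653805532337 242.308210666361 [0.56956157 0.04016972 0.41812129] 2.7583 [ 0.57011317 -0.03858719  0.2598275 ]
orange 122 [299.7, 170.8] [294, 165, 12, 13] [0.5541 0.0109 0.1085]
blue 338 [255.2, 194.3] [234, 179, 40, 25] [ 0.5064 -0.0171  0.062 ]
yellow 570 [241.2, 260.7] [222, 249, 42, 24] [ 0.4889 -0.0871  0.066 ]
black 50878 [266.3, 408.6] [0, 286, 640, 194] [ 0.5101 -0.2672  0.078 ]
black 22896 [587.1, 153.6] [468, 17, 172, 283] [0.8216 0.0246 0.078 ]
black 19497 [68.9, 157.5] [0, 80, 171, 166] [0.336  0.0196 0.078 ]
```

View pics/w1.png

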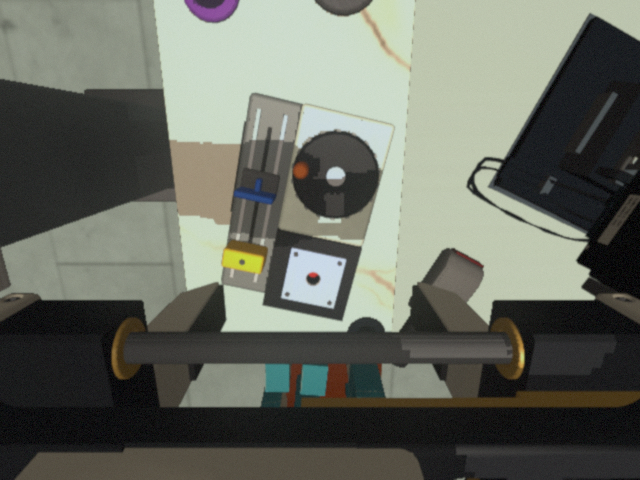

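The wrist view shows the knob (300,171), hub (336,176), hole in the plate (313,278), fin (256,190) and stop (243,260). I'll refine the axis and hole from both views, then grip the knob.

```bash
python3 - <<'E'
from h import *
for f,cal,hub,hole in (("w1",np.load("w1cal.npy",allow_pickle=True).item(),(336,176),(313,278)),("top0",viewer.get_calibration("top"),(417.6,219.1),(472.6,232.3))):
    im=cv2.imread(f"pics/{f}.png"); g=im.max(2)
    def at(pt,r,m,fn):
        k=np.zeros_like(m); cv2.circle(k,(round(pt[0]),round(pt[1])),r,255,-1); 
        return fn(m&k)
    cen=lambda m:np.mean(cv2.findNonZero(m)[:,0],0)
    hb=at(hub,12 if f=="w1" else 8,(g>110).astype(np.uint8)*255,cen)
    bl=at(hub,46 if f=="w1" else 23,(g<75).astype(np.uint8)*255,lambda m:cv2.minEnclosingCircle(max(cv2.findContours(m,0,2)[0],key=cv2.contourArea)))
    pl=at(hole,60 if f=="w1" else 27,(im.min(2)>120).astype(np.uint8)*255,lambda m:cv2.minAreaRect(max(cv2.findContours(m,0,2)[0],key=cv2.contourArea)))
    ho=at(hole,12 if f=="w1" else 6,(im.min(2)<110).astype(np.uint8)*255,cen)
    print(f,"hub",hb,cast(cal,*hb,.078).round(4),"wheel",bl,cast(cal,*bl[0],.078).round(4))
    print(" plate",pl,cast(cal,*pl[0],.06).round(4),"hole",ho,cast(cal,*ho,.06).round(4))
E
```

```text
w1 hub [335.24912281 175.30526316] [0.5864 0.0038 0.078 ] wheel ((334.7847595214844, 174.3280792236328), 43.54338073730469) [0.5859 0.0048 0.078 ]
 plate ((318.3608093261719, 280.4381408691406), (108.03282165527344, 119.50623321533203), 23.96249008178711) [ 0.5707 -0.112   0.06  ] hole [312.76271186 278.38135593] [ 0.5646 -0.1096  0.06  ]
top0 hub [417.15714286 219.07142857] [0.5902 0.0023 0.078 ] wheel ((416.5057067871094, 219.94393920898438), 21.093406677246094) [0.5885 0.0036 0.078 ]
 plate ((472.4038391113281, 231.98077392578125), (30.201885223388672, 30.398000717163086), 11.309932708740234) [ 0.5678 -0.1106  0.06  ] hole [472.33333333 232.        ] [ 0.5677 -0.1104  0.06  ]
```

```bash
python3 - <<'E'
from h import *
q=down(np.pi/2)
manip.move_pose([.556,.0105,.13],q); manip.servo_line([.556,.0105,.085],vel=.1)
print(manip.current_force().round(2)); effector.close(f_grip=10)
print(manip.current_finger_gap(),manip.current_gripper_force(),manip.current_force().round(2),manip.current_tool_pos(),manip.current_clock())
E
```

```text
[-0.05 -0.04  0.74]
0.013423550370672112 9.999949910244368 [-3.18  0.41  2.43] [0.55504103 0.01056595 0.08486939] 5.1667
```

```bash
cat > wind.py <<'E'
from h import *
import sys,json
def wind(c,a,steps,d=np.radians(15),vel=.08,ftan=9,z=.085):
    r=.033
    for i in range(steps):
        a-=d; u=np.array([np.cos(a),np.sin(a)]); t=np.array([u[1],-u[0]])
        p=c+r*u; manip.servo_line([*p,z],vel=vel)
        f=manip.current_force()[:2]; tp=np.array(manip.current_tool_pos()[:2])
        print(round(np.degrees(a)),"rad",round(f@u,1),"tan",round(f@t,1),"err",((tp-p)*1e3).round(1),round(manip.current_clock(),2))
        c=c+np.clip(2e-4*(f@u),-5e-4,5e-4)*u
        if -(f@t)>ftan: print("STOP"); break
    return c,a
E
python3 - <<'E'
from wind import *
c,a=wind(np.array([.587,.0035]),np.arctan2(.0070,-.032),5); print(c,a); json.dump([list(c),a],open("s.json","w"))
E
```

```text
153 rad -1.2 tan 1.4 err [0.8 0.6] 5.42
138 rad -2.0 tan 1.0 err [1.1 0.5] 5.67
123 rad -0.6 tan 0.3 err [0.9 0.3] 5.93
108 rad -1.5 tan 0.9 err [ 0.6 -0. ] 6.19
93 rad -1.1 tan 1.0 err [ 0.4 -0.1] 6.45
[0.58768654 0.00250382] 1.6172380148963077
```

```bash
python3 - <<'E'
from wind import *
c,a=json.load(open("s.json"))
c,a=wind(np.array(c),a,32); print(c,a); json.dump([list(c),a],open("s.json","w"))
im=viewer.get_image("top"); cv2.imwrite("pics/t2.png",cv2.resize(im[190:310,380:500],None,fx=4,fy=4,interpolation=cv2.INTER_CUBIC)[:,:,::-1])
E
```

```text
78 rad -1.0 tan 2.0 err [ 0.3 -0.1] 6.71
63 rad -0.8 tan 0.4 err [ 0.4 -0.3] 6.97
48 rad -1.0 tan 0.8 err [ 0.5 -0.6] 7.22
33 rad -0.4 tan 1.5 err [ 0.4 -0.9] 7.48
18 rad -1.3 tan 0.9 err [ 0.2 -1.1] 7.74
3 rad -2.0 tan 1.6 err [-0.  -1.1] 8.0
-12 rad -1.2 tan 1.2 err [-0.2 -1.1] 8.26
-27 rad -1.3 tan 0.8 err [-0.4 -1.1] 8.52
-42 rad -0.1 tan 0.1 err [-0.7 -0.9] 8.78
-57 rad -0.9 tan 1.0 err [-0.8 -0.5] 9.03
-72 rad -0.4 tan -0.1 err [-0.7 -0.1] 9.29
-87 rad -1.2 tan 1.7 err [-0.5  0.2] 9.55
-102 rad -0.9 tan 0.2 err [-0.4  0.3] 9.81
-117 rad -1.4 tan 0.7 err [-0.4  0.5] 10.07
-132 rad -2.2 tan 0.6 err [-0.4  0.6] 10.32
-147 rad -0.4 tan 0.8 err [-0.5  0.7] 10.58
-162 rad -1.4 tan 1.0 err [-0.2  1. ] 10.84
-177 rad -2.2 tan 1.1 err [0. 1.] 11.1
-192 rad -0.7 tan 1.6 err [0.1 1.1] 11.36
-207 rad -1.0 tan -0.2 err [0.5 0.9] 11.62
-222 rad -0.9 tan 0.6 err [0.8 0.8] 11.88
-237 rad -0.9 tan 0.2 err [0.8 0.3] 12.13
-252 rad -1.4 tan 0.7 err [ 0.7 -0. ] 12.39
-267 rad -0.9 tan 0.8 err [ 0.5 -0.2] 12.65
-282 rad -1.7 tan 1.8 err [ 0.4 -0.3] 12.91
-297 rad -1.4 tan 1.3 err [ 0.4 -0.4] 13.17
-312 rad -0.1 tan 2.5 err [ 0.5 -0.6] 13.43
-327 rad -3.1 tan 1.1 err [ 0.2 -0.9] 13.68
-342 rad -2.7 tan 1.2 err [ 0.2 -0.9] 13.94
-357 rad -1.9 tan 0.4 err [ 0.1 -1. ] 14.2
-372 rad 0.5 tan -4.8 err [0.7 1.8] 14.46
-387 rad 3.4 tan -8.3 err [3.1 2.9] 14.72
[0.58705138 0.00131499] -6.760342394676472
```

View pics/t2.png

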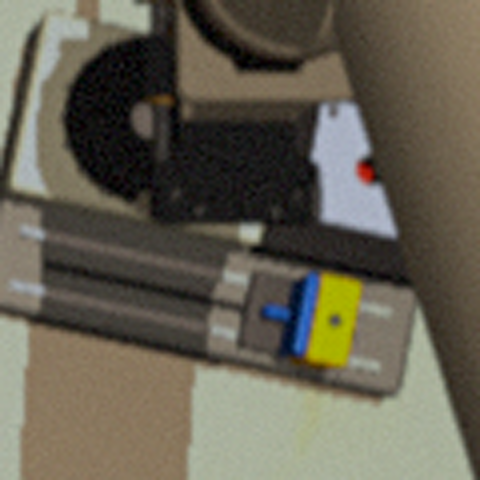

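```bash
python3 - <<'E'
from h import *
print(manip.current_finger_gap(),manip.current_force(),manip.current_tool_pos())
E
```

```text
0.013487038842975873 [ 7.36836347  6.50604008 -7.00475953] [ 0.61897575 -0.01065633  0.08543297]
```

The guide (crop (303,315)) touches the yellow stop (333,318), and the winding force stalled there. Next I release, lift and look at the stylus from above.

```bash
python3 - <<'E'
from h import *
effector.open_jaws()
p=manip.current_tool_pos(); manip.servo_line([p[0],p[1],.2],vel=.2)
manip.move_pose([.489,.3,.22],down(np.pi/2))
cal=viewer.get_calibration("wrist"); im=viewer.get_image("wrist"); cv2.imwrite("pics/w3.png",im[:,:,::-1])
for a,c,b in blobs(im,(45,80,30),(85,255,255),mina=40)[:3]: print(a,c,b,cast(cal,*c,.138).round(4))
print(manip.current_clock(), manip.current_force())
# same for top view
E
```

```text
314 [312.4, 232.8] [303, 222, 20, 22] [0.486  0.3109 0.138 ]
53 [312.4, 212.3] [307, 205, 12, 14] [0.4861 0.3256 0.138 ]
18.125 [ 0.20550957  0.44273294 -0.27096254]
```

View pics/w3.png

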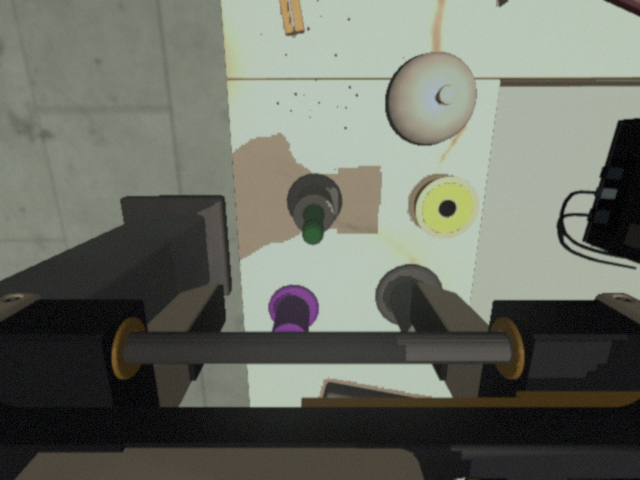

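The stylus handle end is at (313,234), standing in the small grey stand at (315,200). The purple and big grey stands are clear of the fingers. I'll grasp and draw it out.

```bash
python3 - <<'E'
from h import *
manip.servo_line([.4865,.309,.16],vel=.2); manip.servo_line([.4865,.309,.089],vel=.12)
effector.close(f_grip=25); manip.sleep(.2)
print(manip.current_finger_gap(),manip.current_gripper_force(),manip.current_force().round(2),manip.current_tool_pos())
manip.servo_line([.4865,.309,.215],vel=.1); manip.sleep(.3)
print(manip.current_finger_gap(),manip.current_force().round(2))
manip.move_pose([.567,-.05,.215],down(np.pi/2)); manip.servo_line([.567,-.11,.165],vel=.1); manip.sleep(.3)
cal=viewer.get_calibration("wrist"); im=viewer.get_image("wrist"); cv2.imwrite("pics/w4.png",im[:,:,::-1])
tp=manip.current_tool_pos(); print(tp,manip.current_clock())
print("tip exp px",proj(cal,[tp[0],tp[1],tp[2]-.081]),"hole px",proj(cal,[.5665,-.11,.06]))
t=viewer.get_image("top"); cv2.imwrite("pics/t4.png",cv2.resize(t[190:290,400:540],None,fx=4,fy=4)[:,:,::-1])
E
```

```text
0.0155659169008462 24.999960486602504 [ 0.05 -0.26 -0.11] [0.48651124 0.30899632 0.08900228]
0.015341135198141016 [ 0.72  0.59 -0.07]
[ 0.56720959 -0.10965403  0.16529864] 25.05
tip exp px (np.float64(317.96989881771077), np.float64(250.57114952563046)) hole px (np.float64(317.00993893880803), np.float64(241.24741860168103))
```

View pics/w4.png

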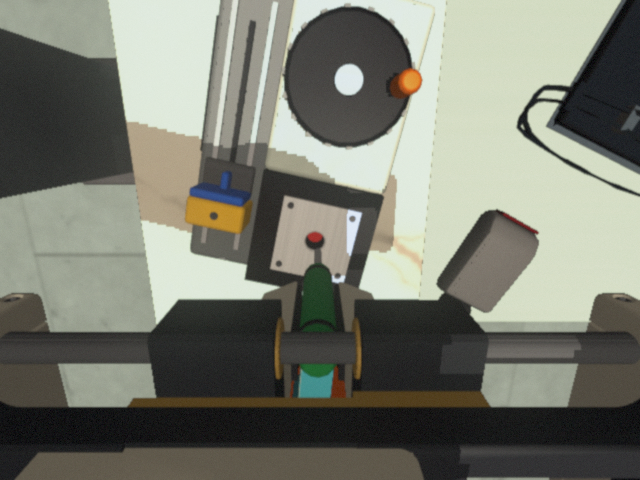

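The stylus is held, its pin tip is near (318,250) and the hole is at about (315,240). The guide is still at its stop and the knob is at (410,80). I'll enlarge the hole region.

```bash
python3 - <<'E'
from h import *
im=cv2.imread("pics/w4.png"); cv2.imwrite("pics/w4c.png",cv2.resize(im[190:280,260:380],None,fx=6,fy=6,interpolation=cv2.INTER_CUBIC))
cal=viewer.get_calibration("wrist")
m=np.zeros(im.shape[:2],np.uint8); cv2.circle(m,(315,239),13,255,-1)
hm=((im[:,:,1]<90)&(m>0)).astype(np.uint8)[:249]
n,_,s,c=cv2.connectedComponentsWithStats(hm); print(s[1:],c[1:])
for v in (238,240,242): print(v,cast(cal,315,v,.06).round(4))
E
```

```text
[[306 232  18  17 246]] [[314.43089431 240.49186992]]
238 [ 0.5648 -0.1075  0.06  ]
240 [ 0.5648 -0.1091  0.06  ]
242 [ 0.5648 -0.1108  0.06  ]
```

View pics/w4c.png

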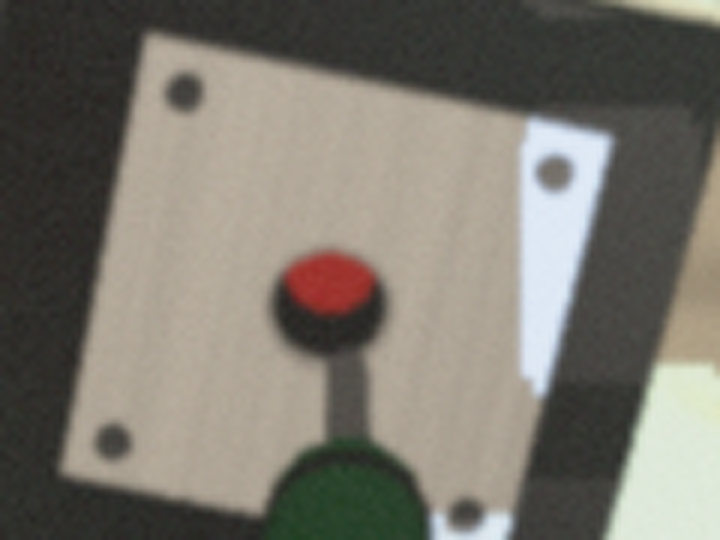

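```bash
python3 - <<'E'
from h import *
p=[.5652,-.1095]
manip.servo_line([*p,.149],vel=.1); manip.sleep(.3)
cal=viewer.get_calibration("wrist"); im=viewer.get_image("wrist")
cv2.imwrite("pics/w5c.png",cv2.resize(im[190:280,260:380],None,fx=6,fy=6,interpolation=cv2.INTER_CUBIC)[:,:,::-1])
f0=manip.current_force(); print(f0.round(2))
for z in (.142,.135,.128,.124,.122,.121):
    manip.servo_line([*p,z],vel=.04); manip.sleep(.1); f=manip.current_force()-f0; print(z,f.round(2),np.round(manip.current_tool_pos(),4))
    if np.linalg.norm(f)>3: break
print(manip.current_clock())
E
```

```text
[ 0.66 -0.28 -1.1 ]
0.142 [-0.44  0.25  1.06] [ 0.5651 -0.1095  0.1419]
0.135 [ 0.22 -0.67  0.58] [ 0.5652 -0.1095  0.1349]
0.128 [-1.08  0.25  1.12] [ 0.5652 -0.1095  0.1279]
0.124 [-0.23  1.02 -0.14] [ 0.5652 -0.1095  0.1239]
0.122 [-0.83  0.26  0.98] [ 0.5652 -0.1095  0.122 ]
0.121 [-1.06  1.21  0.41] [ 0.5652 -0.1095  0.121 ]
28.0833
```

View pics/w5c.png

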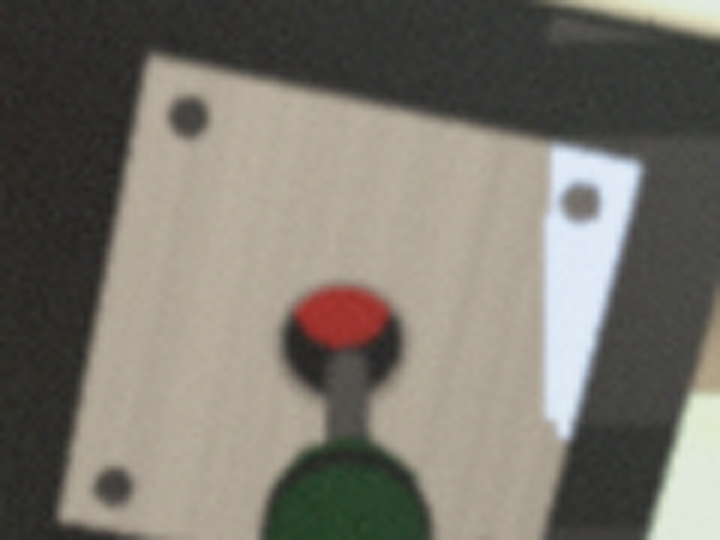

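The pin is centred over the hole (crop (345,340)) and has gone in 20 mm without contact. Now I press the button.

```bash
python3 - <<'E'
from h import *
p=[.5652,-.1095]
for z in np.arange(.1200,.1085,-.001):
    manip.servo_line([*p,z],vel=.03); manip.sleep(.15)
    f=np.mean([manip.current_force() for _ in range(3)],0); print(round(z,4),f.round(2),round(manip.current_tool_pos()[2],4))
    if f[2]>10 or np.hypot(*f[:2])>8: break
print(manip.current_clock(),manip.current_finger_gap(),manip.current_gripper_force())
E
```

```text
0.12 [-1.12  1.01  2.69] 0.1202
0.119 [0.42 0.22 3.89] 0.1191
0.118 [-1.03 -0.01  3.54] 0.1181
0.117 [-0.5  -0.61  3.25] 0.1171
0.116 [-1.89  0.17  7.82] 0.1166
0.115 [-2.24 -0.14 14.39] 0.1164
30.4833 0.015347634301951787 25.023081223480403
```

The button gave the expected signature: about 3 N at first contact, 4 mm of travel, then a hard stop at 14 N. The wrist picture taken after I released the knob showed the guide still at its stop.

```bash
python3 - <<'E'
from h import *
manip.sleep(.5); print(manip.current_force().round(1),manip.current_gripper_force(),manip.current_finger_gap()); print(manip.hand_in())
E
```

```text
[-2.5  1.3 13.7] 25.02298211795278 0.015385830416988915
the job is handed in; nothing more can be done
None
```

I handed the job in at about 31 s of the 58 s allowed: the guide was wound to its stop, and the gripped stylus is holding the button fully down at about 14 N; the spools and price tent were not re-measured at the end, and the hand-in call gave no verdict.

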